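# Seat the keyed die plate of a pasta press

### The arm

A 6-joint arm with a two-finger parallel gripper is mounted at the origin on the work surface; the furniture and walls round the work are solid. World frame = base frame: x ahead of the robot, y to its left, z up, the work surface at z = 0. Lengths are in m, angles in rad, forces in N, time in s.
With the tool pointing down it reaches from about 0.3 to 0.875 m from the base axis. Payload 6.4 kg.
Tool frame: the origin (TCP) lies midway between the tips of the shut fingers; the grasp point (between the pads) lies 19 mm behind it; z points along the fingers, y is the direction in which the jaws open and shut (so a half turn about z gives the same grasp; the last joint's range is limited). The gripper opens to 85 mm and grips with 20 to 120 N. Pads are 22 mm wide; open, the fingers measure 114 mm over their backs; the gripper's body (76 mm by 85 mm) begins 54 mm behind the grasp point. The pads swing forward as they close: fully open they stand 13 mm farther back than shut.
Start: joints at [-1.438, 0.181, 1.607, -0, 1.354, -0.206], TCP at [0.191, -0.542, 0.231] pointing down, gripper open.
Joint ranges: [-2.99, 2.99], [-0.89, 2.07], [0.3, 2.58], [-1.14, 4.28], [0, 2.63], [-3.12, 3.12]. Speed limits (rad/s): [2.57, 2.57, 3.01, 3.14, 3.14, 3.14].

### API

Orientations are given as a 3x3 rotation matrix whose columns are the frame's x, y, z axes.
In Python, from rig import robot, imaging gives the robot as it stands. The module is installed in compiled form; this text tells all that it offers.
- The arm moves only by the tool jog_arm, never from a script. Its argument "steps" is a list of rows, each a list of 7 numbers: the shift along the world's x, y, z in mm, then the turn, a rotation vector about the world's x, y, z in degrees, then the closure in counts, from 0 (fully open) to 255 (shut). A call has 1 to 5 rows; each row is the pose to reach, as a shift and turn from the pose measured when the call began; what a row does not reach only later rows make up. A row lasts 1/8 s, in which the tool goes at most 62.5 mm and 10.7 degrees, less where a joint would pass 70% of its speed; a pose out of reach is approached as far as the arm can. A call with a gripper value outside its range is refused whole. The fingers move at their own pace and stop on an object; "grip_force" is the grip in N (left out, the last holds). Time passes only in rows, so rows that repeat a pose let the fingers close. It gives the time, the measured TCP pose, the force and the opening at its end, in the units of the state.
- robot.get_state(): the state, without advancing time (a new reading comes with each control period).
- imaging.get_image(name): name is "scene" or "side" or "wrist"; returns a dict with "color" (384x512x3 uint8, red, green, blue), "range_z" (384x512 float32, m along the optical axis (not along the pixel's ray), 0 where there is no reading), "fx", "fy", "cx", "cy" (pixels), "rvec" (rotation vector, rad) and "tvec" (3), from world to camera coordinates, as OpenCV has them. Camera axes: x right, y down, z forward; pixel columns grow to the right and rows downward; lengths in m; the calibration is good to about 2 mm. A picture is of the moment at which its call begins.
- robot.finish_job(): hands the job in, once; it reports no verdict.
The state is a dict: "clock": time; "joint_pos": joint angles; "qvel": joint speeds; "joint_torque": joint torques, N m; "ee_pos": TCP position; "ee_rot": TCP orientation; "ft_force": force on the tool from outside, world axes, zero at the start; "torque": the same for the moment, N m; "width": finger opening in m.
Only numpy, scipy, OpenCV 4.12 (cv2) and the standard library are available. Lean on these libraries where they do the work, as an engineer would, in place of code of your own. Each camera call takes 0.05 s, during which the arm holds its last target. There are 200 camera calls.

### The job

The round steel die plate of the pasta press rests on the red locating pin, so it will not go home. With a fingertip, push the plate gently round by its black peg until the notch in its rim is over the red pin, then press the plate straight down until it is fully home, flush with the rim. Do not lift the plate or squeeze the peg, do not disturb the things standing around, and finish with the hand clear.

Things in the scene. Friction and masses are not known exactly. Their poses are not given: they have to be found in the camera images.
- die_head: The die head of the press: a grey round barrel standing mouth up on its flange (flange 140 mm across and 10 mm high, barrel 122 mm across, thread rings 125 mm, rim 70 mm high). It is fixed and does not move. Origin: centre of its underside, on the worktop; z up; its x axis points to the side where the red pin is.
- pin (a point): Middle of the part of the red locating pin that enters the notch, 47 mm from the barrel's axis along the head's x axis, at the pin's top (71 mm above the worktop). The pin is 8 mm wide, runs radially from 43 to 65 mm from the axis, and its outer end (beyond 55 mm, outside the plate, always visible) stands 8 mm higher, to 79 mm above the worktop.
- plate_center (a point): Centre of the top face of the die plate, on the barrel's axis. The plate is a steel disc 104 mm across and 10 mm thick with rows of small dark holes. At the start its top face is 81.3 mm above the worktop (resting just over the pin); fully home it is 70.3 mm, flush with the rim. It stays level and on the barrel's axis. Press on the flat part, at or near the centre.
- notch (a point): Middle of the notch in the plate's rim, 47 mm from the plate's centre, at the top face of the plate. The notch is open to the rim, 12 mm deep radially, slightly V shaped, about 14 mm wide at this point. The plate goes down only when this point is over the point pin (within about 2.5 mm sideways, or about 3 degrees of turn).
- peg: The black push peg on the plate. Origin: centre of its foot, on the plate's top face; z up along the peg. It is an upright round peg 14 mm across and 28 mm tall above the plate's top face (its foot is 18 mm across, 3 mm high), standing 33 mm from the plate's centre, on the side opposite the notch. It is part of the plate. Push it at right angles to the line from the plate's centre: a push along that line only jams.
- die_plate (a joint): Turn of the plate in rad, positive anticlockwise seen from above. 0: the notch is opposite the pin (the peg is on the pin's side). pi or -pi: the notch is over the pin. It starts between -2.2 and 2.2, turns freely either way (stops only at +-6.2), has dry friction of about 0.06 N m (about 2 N at the peg) and stays where it is left.
- stem (a joint): How far the plate has been pressed down, in m. 0 at the start, 0.011 fully home, negative if lifted. The plate slides stiffly (about 4 N of push) and stays where it is left, up or down. Unless the notch is over the pin, the pin stops it after about 0.001 (0.002 under a push of 25 N).
- garlic: A bulb of garlic, 53 mm across and 53 mm tall, standing near by. Origin at its underside. Leave alone.
- spice_jar: A glass spice jar with a green cap, 46 mm across, 106 mm tall. Origin: centre of its underside. Leave alone.
- bowl: A dark stoneware bowl, 142 mm across, 66 mm tall. Origin: centre of its underside. Leave alone.

How it is judged:
On the way, in this order (a step that is already met when the one before it is completed fails the run):
1. the plate has been turned so that its notch comes to the pin (horizontal distance between notch and pin below 0.012 m), for 0.02 s.
2. the plate is pressed home (value of joint stem above 0.0095 m), for 0.2 s.
At the end, for the whole second after the job is handed in: The plate is down by at least 9.5 mm of its 11 mm (flush with the rim), its notch round the pin (notch point within 6 mm of the pin point seen from above); garlic, spice jar and bowl are within 20 mm of where they stood (value of joint stem above 0.0095 m and horizontal distance between notch and pin below 0.006 m and distance of each of garlic, spice_jar, bowl from where it was at the start of the episode below 0.02 m); the robot touches nothing.
It fails at once if the plate is lifted more than 4 mm (value of joint stem below -0.004 m).
It fails at once if the peg is squeezed or shoved sideways or down with more than 35 N (contact force between the fingers and peg above 35 N).
It fails at once if a bystander is moved by more than 30 mm (distance of any of garlic, spice_jar, bowl from where it was at the start of the episode above 0.03 m).
It also fails if it takes over 51 s, if anything falls off the work surface, if the arm or the gripper's body presses on something with over 40 N, if the wrist force passes 120 N, or if a joint passes its speed limit or range.

## Working session

There is one attempt and no reset: what is moved stays moved. The work goes in short steps, Python scripts to look and compute and a tool call to move; the robot and the scene stay as the last step left them, time stands still between calls to the robot, and variables do not carry over. Pictures are saved under pics/ and viewed, about 8 in all and at most 12, crops included, and the job is handed in when it is done.

Besides the shell and the picture viewer there is one more tool, called by a JSON object that holds its "op" and its "data", one argument or row to a line. jog_arm: Moves the arm, as the interface text tells. Its arguments: {"type":"object","properties":{"steps":{"type":"array"},"grip_force":{"type":"number"}},"required":["steps"]}

```bash
mkdir -p pics; cat > h.py <<'E'
import numpy as np, cv2
from rig import robot, imaging
def cam(n):
    d=imaging.get_image(n); d['R']=cv2.Rodrigues(np.array(d['rvec'],float))[0]; d['t']=np.array(d['tvec'],float).ravel(); return d
def world(d):
    v,u=np.mgrid[0:384,0:512]; z=d['range_z'].astype(float)
    p=np.stack([(u-d['cx'])/d['fx']*z,(v-d['cy'])/d['fy']*z,z],-1)
    return (p-d['t'])@d['R'], z>0
def plane(d,u,v,h):
    r=np.array([(u-d['cx'])/d['fx'],(v-d['cy'])/d['fy'],1])@d['R']; c=-d['t']@d['R']
    return c+r*(h-c[2])/r[2]
def save(d,n): cv2.imwrite('pics/'+n,cv2.cvtColor(d['color'],cv2.COLOR_RGB2BGR))
E
python3 - <<'E'
from h import *
ims=[]
for n in ['scene','side']:
    d=cam(n); save(d,n+'0.png'); np.save(n+'0.npy',d,allow_pickle=True)
    ims.append(d['color']); print(n,-d['t']@d['R'],d['R'][2])
    c=cv2.cvtColor(d['color'],cv2.COLOR_RGB2HSV)
    m=((c[...,0]<8)|(c[...,0]>172))&(c[...,1]>150)&(c[...,2]>80)
    k,l,s,ce=cv2.connectedComponentsWithStats(m.astype(np.uint8))
    W,ok=world(d)
    for i in range(1,k):
        if s[i,4]>8: print('red',s[i],ce[i],np.median(W[(l==i)&ok],0))
E
```

```text
scene [0.19157463 0.57771198 0.89151324] [ 0.32998924 -0.53355007 -0.77873707]
side [ 0.6188987  -1.14181702  0.64457243] [-0.05641583  0.89910261 -0.43408726]
red [295  75   5   7  18] [297.33333333  78.66666667] [0.64456415 0.98758815 0.18626328]
```

View pics/scene0.png

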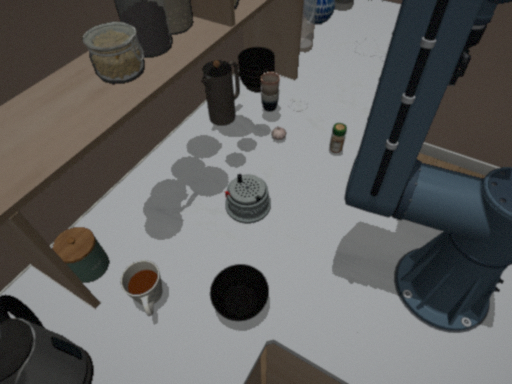

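View pics/side0.png

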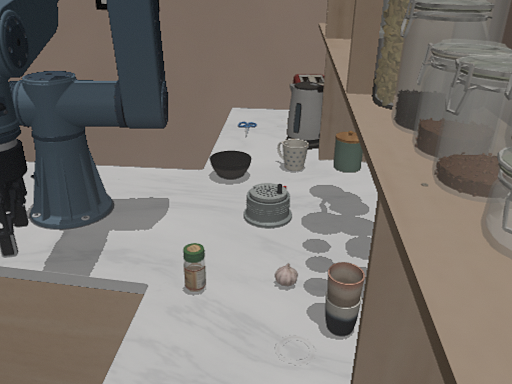

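The scene view shows the head at about (247,195), the peg at (239,180) and the pin at about (228,194). The bowl is at (240,292), the garlic at (279,134) and the jar at (338,137). The shelf overhangs the far side (high x).

```bash
python3 - <<'E'
from h import *
cr=[]
for n,b in [('scene',(215,165,65,60)),('side',(235,170,65,60))]:
    d=np.load(n+'0.npy',allow_pickle=True).item(); W,ok=world(d)
    x,y,w,h=b; cr.append(cv2.resize(d['color'][y:y+h,x:x+w],(390,360),interpolation=cv2.INTER_CUBIC))
    S=(slice(y,y+h),slice(x,x+w)); P=W[S][ok[S]]; 
    t=P[(P[:,2]>.074)&(P[:,2]<.088)]; (c,r)=cv2.minEnclosingCircle(t[:,:2].astype(np.float32)); print(n,'plate',c,r,np.median(t,0),len(t))
    pg=P[P[:,2]>.092]; print('peg',pg.mean(0),len(pg))
    col=d['color'][S].astype(int); red=(col[...,0]>col[...,1]+40)&(col[...,0]>col[...,2]+40)
    print('red',red.sum(),np.argwhere(red).mean(0)[::-1]+[x,y],W[S][red&ok[S]].mean(0))
    for nm,(u,v) in {'scene':{'garlic':(279,134),'jar':(338,137),'bowl':(240,292)},'side':{'garlic':(286,276),'jar':(194,270),'bowl':(231,168),'shelf':(345,100)}}[n].items(): print(nm,W[v,u])
cv2.imwrite('pics/c1.png',cv2.cvtColor(np.hstack(cr),cv2.COLOR_RGB2BGR))
E
```

```text
scene plate (0.5662194490432739, 0.026930678635835648) 0.0593884140253067 [0.56386286 0.02489537 0.08223569] 821
peg [0.5956492  0.01230482 0.10378828] 31
red 11 [227.         192.36363636] [0.60784121 0.06030507 0.07776446]
garlic [ 0.61525373 -0.27221019  0.03556885]
jar [ 0.41961422 -0.30604825  0.08248809]
bowl [0.43493511 0.27339102 0.00911466]
side plate (0.5723426938056946, 0.018916552886366844) 0.05767228454351425 [0.56666168 0.00551872 0.08082034] 529
peg [0.59958682 0.00380652 0.10145013] 34
red 3 [284. 186.] [0.61282152 0.05675187 0.08010728]
garlic [ 0.6283637  -0.3085206   0.03392093]
jar [ 0.43348679 -0.3493683   0.06514012]
bowl [0.43835209 0.22123486 0.05765114]
shelf [ 0.729119   -0.2126852   0.40572453]
```

View pics/c1.png

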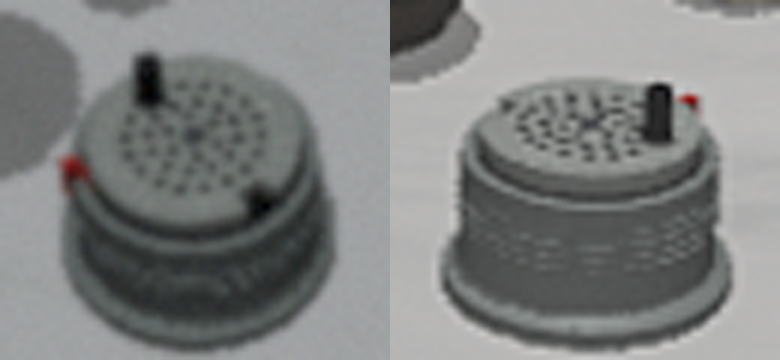

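The scene crop has the peg far and left, the notch near and right at about (258,199), and the red pin on the left. The peg has to go about 117° clockwise, through −y. Next I'll check the arm orientation and the shelf clearance.

```bash
python3 - <<'E'
from h import *
s=robot.get_state(); print(s['ee_rot'],s['ee_pos'],s['ft_force'],s['width'],s['clock'])
d=np.load('side0.npy',allow_pickle=True).item(); W,ok=world(d); m=ok&(W[...,2]>.25)&(W[...,0]>.55)&(W[...,1]>-.3)&(W[...,1]<.4)
P=W[m]; 
for z in np.arange(.25,.8,.1):
    q=P[(P[:,2]>=z)&(P[:,2]<z+.1)]; print(z,len(q),np.percentile(q[:,0],1) if len(q) else 0)
E
```

```text
[[ 9.43156842e-01  3.32347898e-01 -2.14569600e-04]
 [ 3.32347822e-01 -9.43155629e-01  1.54439620e-03]
 [ 3.10904304e-04 -1.52791958e-03 -9.99998784e-01]] [ 0.19106399 -0.54181155  0.23047745] [-0.35556771 -0.74005337 -0.06710411] 0.08518460169900192 0.1
0.25 0 0
0.35 1495 0.7287052164124912
0.44999999999999996 1807 0.7297495179674218
0.5499999999999999 1036 0.7297621674408021
0.6499999999999999 0 0
0.7499999999999999 0 0
```

{"op": "jog_arm", "data": {
  "steps": [
    [40, 60, 20, 0, 0, 0, 255],
    [80, 120, 20, 0, 0, 0, 255],
    [120, 180, 20, 0, 0, 0, 255],
    [160, 240, 20, 0, 0, 0, 255],
    [200, 300, 20, 0, 0, 0, 255]
  ]
}}

```text
clock: 0.72
ee_pos: [0.3636, -0.282, 0.2503]
ee_rot: [[0.943, 0.332, -0.0], [0.332, -0.943, 0.002], [0.0, -0.002, -1.0]]
ft_force: [1.1, -0.6, 0.3]
width: 0.0001
```

{"op": "jog_arm", "data": {
  "steps": [
    [35, 48, 0, 0, 0, 10, 255],
    [70, 96, 0, 0, 0, 20, 255],
    [105, 144, 0, 0, 0, 30, 255],
    [140, 192, 0, 0, 0, 40, 255],
    [175, 240, 0, 0, 0, 50, 255]
  ]
}}

```text
clock: 1.35
ee_pos: [0.5394, -0.0401, 0.25]
ee_rot: [[0.347, 0.938, -0.002], [0.938, -0.347, 0.001], [0.0, -0.002, -1.0]]
ft_force: [-0.1, -0.6, -0.3]
width: 0.0003
```

{"op": "jog_arm", "data": {
  "steps": [
    [30, 40, -20, 0, 0, 0, 255],
    [50, 80, -40, 0, 0, 0, 255],
    [50, 80, -40, 0, 0, 0, 255],
    [50, 80, -40, 0, 0, 0, 255]
  ]
}}

```text
clock: 1.85
ee_pos: [0.5891, 0.0398, 0.2097]
ee_rot: [[0.346, 0.938, -0.002], [0.938, -0.346, 0.001], [-0.0, -0.003, -1.0]]
ft_force: [0.0, 0.0, -0.3]
width: -0.0002
```

```bash
python3 - <<'E'
from h import *
d=cam('wrist'); save(d,'w1.png'); np.save('w1.npy',d,allow_pickle=True); print(-d['t']@d['R'],d['R'][2]); s=robot.get_state(); print(s['ee_pos'],s['joint_pos'],s['ee_rot'][0])
E
```

```text
[0.61421139 0.10820644 0.35288857] [-0.09965857 -0.26511751 -0.95905207]
[0.58928549 0.03917105 0.21028071] [-1.34581119e-01  2.34775786e-01  1.58657983e+00  2.72967901e-04
  1.32171050e+00  2.19736650e-01] [ 0.34701384  0.93785893 -0.00142464]
```

View pics/w1.png

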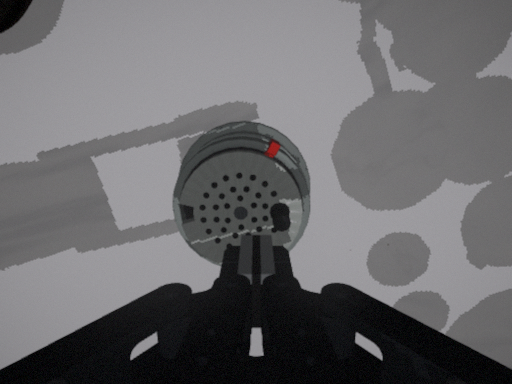

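The wrist view shows the plate's centre hole at (241,212), the notch at (187,213), the peg at about (281,216) and the pin at (273,149).

```bash
cat >> h.py <<'E'
def measure(d,c,n,zt=.0813):
    C=plane(d,*c,zt); N=plane(d,*n,zt)
    col=d['color'].astype(int); red=((col[...,0]>col[...,1]+60)&(col[...,0]>col[...,2]+60)).astype(np.uint8)
    k,l,s,ce=cv2.connectedComponentsWithStats(red); i=1+np.argmax(s[1:,4]); P=plane(d,*ce[i],.079)
    a=lambda v: np.degrees(np.arctan2(v[1],v[0]))
    print('C',C,'N',N,np.hypot(*(N-C)[:2]),a(N-C),'pin',P,np.hypot(*(P-C)[:2]),a(P-C),'turn needed',(a(P-C)-a(N-C)+180)%360-180)
    return C,N,P
E
python3 - <<'E'
from h import *
d=np.load('w1.npy',allow_pickle=True).item()
measure(d,(241,212.5),(187,213))
g=cv2.cvtColor(d['color'],cv2.COLOR_RGB2GRAY)[140:240,170:320]
W,ok=world(d); m=ok&(W[...,2]>.095)&(W[...,2]<.115)&(np.hypot(W[...,0]-.567,W[...,1]-.02)<.05); print('peg',np.median(W[m],0),m.sum())
v,u=np.nonzero(m);print(u.mean(),v.mean(),plane(d,u.mean(),v.mean(),.109))
E
```

```text
C [0.56755985 0.01974282 0.0813    ] N [0.5243402  0.03515305 0.0813    ] 0.04588478586712575 160.37599320039064 pin [0.61074962 0.06101029 0.079     ] 0.059735758836100605 43.69613880957945 turn needed -116.67985439081119
peg [0.59831147 0.01195343 0.10814436] 319
280.40438871473356 220.31974921630095 [0.59842286 0.01237445 0.109     ]
```

{"op": "jog_arm", "data": {
  "steps": [
    [19, -4, -40, 0, 0, 1, 255],
    [19, -4, -80, 0, 0, 1, 255],
    [19, -4, -110, 0, 0, 1, 255],
    [19, -4, -120, 0, 0, 1, 255],
    [19, -4, -120, 0, 0, 1, 255]
  ]
}}

```text
clock: 2.52
ee_pos: [0.6084, 0.0344, 0.0909]
ee_rot: [[0.332, 0.943, -0.001], [0.943, -0.332, 0.0], [-0.0, -0.001, -1.0]]
ft_force: [-0.4, 0.8, -0.1]
width: -0.0002
```

```bash
cat > arc.py <<'E'
from h import *
import sys
# peg start angle -19.6; print shifts from measured TCP for peg angles and offset d
C=np.array([.5676,.0197])
def arc(angs,d):
    s=robot.get_state(); p=np.array(s['ee_pos'])*1e3; R=np.array(s['ee_rot']); yaw=np.degrees(np.arctan2(R[1,0],R[0,0]))
    print('now',p.round(1),yaw.round(1),np.round(s['ft_force'],1))
    for a in angs:
        q=np.radians(a); t=C*1e3+33*np.array([np.cos(q),np.sin(q)])+d*np.array([-np.sin(q),np.cos(q)])
        print(a,(t-p[:2]).round(1),round(a+90-yaw,1))
if __name__=='__main__': arc(eval(sys.argv[1]),float(sys.argv[2]))
E
python3 arc.py "[-19.6]" 22; python3 arc.py "[-19.6,-25,-31,-37]" 18
```

```text
now [608.4  34.4  90.9] 70.6 [-0.4  0.8 -0.1]
-19.6 [-2.3 -5. ] -0.2
now [608.4  34.4  90.9] 70.6 [-0.4  0.8 -0.1]
-19.6 [-3.7 -8.8] -0.2
-25 [ -3.3 -12.3] -5.6
-31 [ -3.3 -16.2] -11.6
-37 [ -3.6 -20.1] -17.6
```

{"op": "jog_arm", "data": {
  "steps": [
    [-2.3, -5, 0, 0, 0, 0, 255],
    [-3.7, -8.8, 0, 0, 0, 0, 255],
    [-3.3, -12.3, 0, 0, 0, -5.6, 255],
    [-3.3, -16.2, 0, 0, 0, -11.6, 255],
    [-3.6, -20.1, 0, 0, 0, -17.6, 255]
  ]
}}

```text
clock: 3.15
ee_pos: [0.606, 0.0141, 0.0924]
ee_rot: [[0.604, 0.797, 0.002], [0.797, -0.604, 0.001], [0.002, 0.001, -1.0]]
ft_force: [0.5, 1.7, 0.5]
width: 0.0001
```

```bash
python3 arc.py "[-44,-51,-58,-65,-72]" 18; python3 - <<'E'
from h import *
d=cam('wrist'); save(d,'w2.png')
E
```

```text
now [606.   14.1  92.4] 52.8 [0.5 1.7 0.5]
-44 [-2.2 -4.4] -6.8
-51 [-3.7 -8.7] -13.8
-58 [ -5.7 -12.9] -20.8
-65 [ -8.2 -16.7] -27.8
-72 [-11.1 -20.3] -34.8
```

View pics/w2.png

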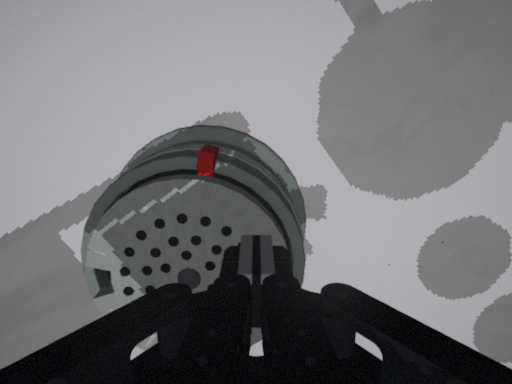

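The plate is turning: the notch is at (103,283) and the centre at (190,279), and the push is light at about 2 N. I'll continue the arc.

{"op": "jog_arm", "data": {
  "steps": [
    [-2.2, -4.4, -1, 0, 0, -6.8, 255],
    [-3.7, -8.7, -2, 0, 0, -13.8, 255],
    [-5.7, -12.9, -2, 0, 0, -20.8, 255],
    [-8.2, -16.7, -2, 0, 0, -27.8, 255],
    [-11.1, -20.3, -2, 0, 0, -34.8, 255]
  ]
}}

```text
clock: 3.82
ee_pos: [0.596, -0.0071, 0.0917]
ee_rot: [[0.953, 0.303, 0.005], [0.303, -0.953, -0.001], [0.005, 0.003, -1.0]]
ft_force: [2.6, 0.2, 1.1]
width: 0.0004
```

```bash
python3 arc.py "[-79,-86,-93,-100,-107]" 18
```

```text
now [596.   -7.1  91.7] 17.6 [2.6 0.2 1.1]
-79 [-4.5 -2.2] -6.6
-86 [-8.2 -4.9] -13.6
-93 [-12.2  -7.1] -20.6
-100 [-16.4  -8.8] -27.6
-107 [-20.9 -10. ] -34.6
```

{"op": "jog_arm", "data": {
  "steps": [
    [-4.5, -2.2, -1, 0, 0, -6.6, 255],
    [-8.2, -4.9, -1, 0, 0, -13.6, 255],
    [-12.2, -7.1, -1, 0, 0, -20.6, 255],
    [-16.4, -8.8, -1, 0, 0, -27.6, 255],
    [-20.9, -10, -1, 0, 0, -34.6, 255]
  ]
}}

```text
clock: 4.45
ee_pos: [0.5763, -0.0183, 0.0919]
ee_rot: [[0.956, -0.294, 0.007], [-0.294, -0.956, -0.006], [0.008, 0.004, -1.0]]
ft_force: [2.1, -3.3, 0.3]
width: -0.0
```

```bash
python3 arc.py "[-113,-119,-124,-128]" 18; python3 - <<'E'
from h import *
d=cam('wrist'); save(d,'w3.png'); np.save('w3.npy',d,allow_pickle=True)
E
```

```text
now [576.3 -18.3  91.9] -17.1 [ 2.1 -3.3  0.3]
-113 [-5.   0.6] -5.9
-119 [-9.   0.4] -11.9
-124 [-12.2   0.6] -16.9
-128 [-14.8   0.9] -20.9
```

View pics/w3.png

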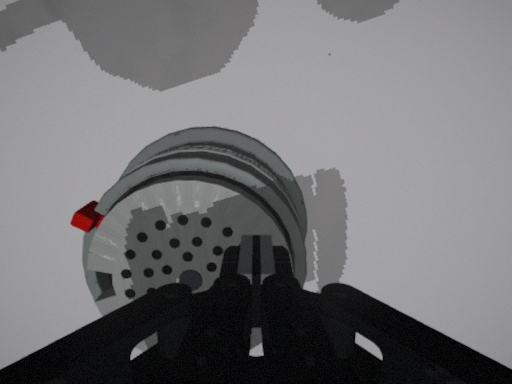

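The notch is at about (105,284), the centre hole at (191,280) and the pin at (88,216). They are closing as intended.

```bash
python3 - <<'E'
from h import *
d=np.load('w3.npy',allow_pickle=True).item(); measure(d,(191,280),(105,284))
E
```

```text
C [0.56640163 0.0203157  0.0813    ] N [0.57724514 0.06306232 0.0813    ] 0.04410051113524003 75.76605316559947 pin [0.61152308 0.06125932 0.079     ] 0.060928855270762805 42.22089170238132 turn needed -33.545161463218164
```

```bash
python3 arc.py "[-112,-118,-124,-130,-134]" 18
```

```text
now [575.7 -18.3  91.8] -17.4 [ 2.3 -2.3  0.3]
-112 [-3.8  0.6] -4.6
-118 [-7.7  0.4] -10.6
-124 [-11.6   0.5] -16.6
-130 [-15.5   1.1] -22.6
-134 [-18.1   1.7] -26.6
```

{"op": "jog_arm", "data": {
  "steps": [
    [-3.8, 0.6, -1, 0, 0, -4.6, 255],
    [-7.7, 0.4, -1, 0, 0, -10.6, 255],
    [-11.6, 0.5, -1, 0, 0, -16.6, 255],
    [-15.5, 1.1, -1, 0, 0, -22.6, 255],
    [-18.1, 1.7, -1, 0, 0, -26.6, 255]
  ]
}}

```text
clock: 5.12
ee_pos: [0.5581, -0.0175, 0.0917]
ee_rot: [[0.72, -0.694, 0.004], [-0.694, -0.72, -0.009], [0.01, 0.004, -1.0]]
ft_force: [-0.1, -3.7, 0.8]
width: 0.0001
```

```bash
python3 arc.py "[-136,-138,-140,-142]" 18; python3 - <<'E'
from h import *
d=cam('wrist'); save(d,'w4.png'); np.save('w4.npy',d,allow_pickle=True)
cv2.imwrite('pics/w4c.png',cv2.resize(cv2.cvtColor(d['color'],cv2.COLOR_RGB2BGR)[180:340,60:260],(800,640))[:600])
E
```

```text
now [558.1 -17.5  91.7] -43.9 [-0.1 -3.7  0.8]
-136 [-1.7  1.3] -2.1
-138 [-2.9  1.7] -4.1
-140 [-4.2  2.2] -6.1
-142 [-5.4  2.7] -8.1
```

View pics/w4c.png

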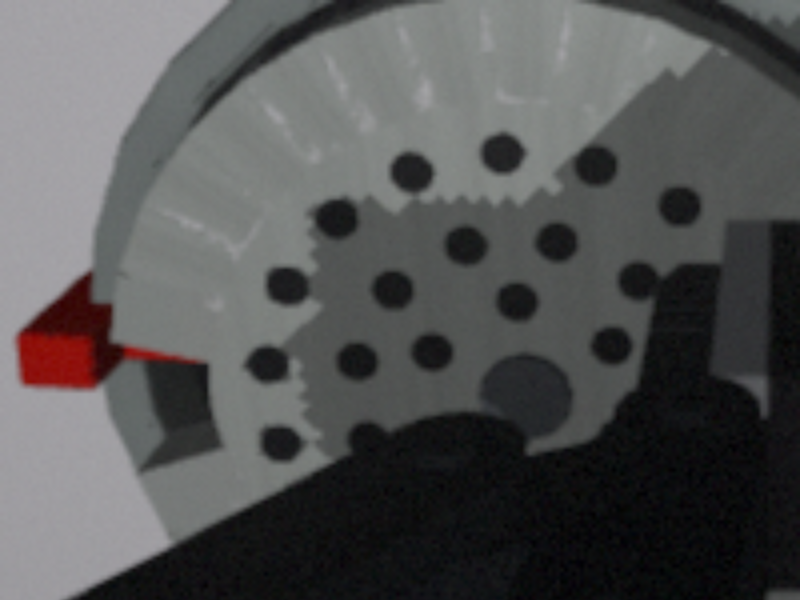

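The notch mouth in the crop is at (115–222, 345–470), with the pin lip just entering at its upper edge. The pin's top-face centre is at about (57,360) and the hole at (527,397).

```bash
python3 - <<'E'
from h import *
d=np.load('w4.npy',allow_pickle=True).item(); f=lambda u,v:(60+u/4,180+v/4)
C=np.array([.5672,.0199]); Ci=plane(d,*f(527,397),.0813)[:2]; print(Ci)
pol=lambda p:(np.hypot(*(p[:2]-Ci)).round(4),np.degrees(np.arctan2(*(p[:2]-Ci)[::-1])).round(1))
for n,p in dict(il=(208,360),ir=(222,445),ol=(113,345),orr=(140,470)).items(): print(n,pol(plane(d,*f(*p),.0813)))
for p in [(20,335),(95,335),(95,385),(20,385),(57,360)]: print('pin',pol(plane(d,*f(*p),.079)))
E
```

```text
[0.5663247  0.02082711]
il (np.float64(0.0402), np.float64(38.5))
ir (np.float64(0.0401), np.float64(55.9))
ol (np.float64(0.0521), np.float64(37.9))
orr (np.float64(0.0515), np.float64(57.8))
pin (np.float64(0.0649), np.float64(39.3))
pin (np.float64(0.0554), np.float64(38.2))
pin (np.float64(0.0559), np.float64(45.6))
pin (np.float64(0.0655), np.float64(45.6))
pin (np.float64(0.0604), np.float64(42.2))
```

{"op": "jog_arm", "data": {
  "steps": [
    [-1.7, 1.3, -1, 0, 0, -2.1, 255],
    [-2.9, 1.7, -1, 0, 0, -4.1, 255],
    [-3.6, 2, -1, 0, 0, -5.2, 255],
    [-3.6, 2, -1, 0, 0, -5.2, 255]
  ]
}}

```text
clock: 5.68
ee_pos: [0.5543, -0.0153, 0.0908]
ee_rot: [[0.653, -0.757, 0.003], [-0.757, -0.653, -0.01], [0.009, 0.004, -1.0]]
ft_force: [0.5, -1.6, 2.4]
width: -0.0001
```

```bash
python3 arc.py "[-139,-140,-141,-142]" 18; python3 - <<'E'
from h import *
d=cam('wrist'); np.save('w5.npy',d,allow_pickle=True)
cv2.imwrite('pics/w5c.png',cv2.resize(cv2.cvtColor(d['color'],cv2.COLOR_RGB2BGR)[180:330,60:260],(800,600)))
E
```

```text
now [554.3 -15.3  90.8] -49.2 [ 0.5 -1.6  2.4]
-139 [ 0.2 -0.2] 0.2
-140 [-0.4  0. ] -0.8
-141 [-1.   0.3] -1.8
-142 [-1.6  0.5] -2.8
```

View pics/w5c.png

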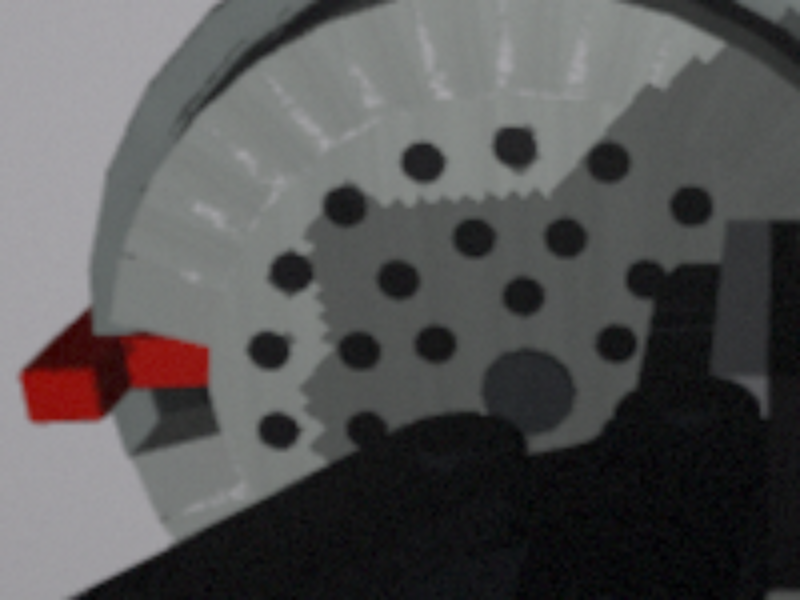

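The pin now shows inside the notch: its lower edge is at (130–208,388) in the crop and the notch corners are at (208,347) and (220,432).

```bash
python3 - <<'E'
from h import *
d=np.load('w5.npy',allow_pickle=True).item(); f=lambda u,v:(60+u/4,180+v/4)
C=plane(d,*f(529,391),.0813)[:2]; print(C)
pol=lambda p:(np.hypot(*(p[:2]-C)).round(4),np.degrees(np.arctan2(*(p[:2]-C)[::-1])).round(1))
for n,p in dict(il=(208,347),ir=(220,432),ol=(115,335),orr=(137,457)).items(): print(n,pol(plane(d,*f(*p),.0813)))
for p in [(22,375),(95,370),(100,420),(30,422),(61,396)]: print('pin',pol(plane(d,*f(*p),.079)))
# side edge of low part: lateral offset relative to notch axis
for p in [(130,388),(208,388)]: print('low',pol(plane(d,*f(*p),.071)))
E
```

```text
[0.56651963 0.02075347]
il (np.float64(0.0402), np.float64(31.9))
ir (np.float64(0.04), np.float64(49.1))
ol (np.float64(0.0517), np.float64(32.0))
orr (np.float64(0.0515), np.float64(51.3))
pin (np.float64(0.065), np.float64(39.8))
pin (np.float64(0.0556), np.float64(38.9))
pin (np.float64(0.0562), np.float64(46.3))
pin (np.float64(0.0652), np.float64(45.8))
pin (np.float64(0.0605), np.float64(42.6))
low (np.float64(0.056), np.float64(46.3))
low (np.float64(0.0456), np.float64(47.6))
```

The notch centre is at about 41° and the pin at 42.6°. The 1.5° error is within tolerance, so I'll back off, go up and over the centre.

{"op": "jog_arm", "data": {
  "steps": [
    [8, -9, 0, 0, 0, 0, 255],
    [8, -9, 40, 0, 0, 0, 255],
    [13, 12, 40, 0, 0, 0, 255],
    [14, 36, 40, 0, 0, 0, 255],
    [14, 36, 20, 0, 0, 0, 255]
  ]
}}

```text
clock: 6.35
ee_pos: [0.5699, 0.0219, 0.1119]
ee_rot: [[0.655, -0.756, 0.006], [-0.756, -0.655, -0.009], [0.011, 0.001, -1.0]]
ft_force: [0.2, 0.0, 0.3]
width: -0.0003
```

{"op": "jog_arm", "data": {
  "steps": [
    [0, 0, -10, 0, 0, 0, 255],
    [0, 0, -18, 0, 0, 0, 255],
    [0, 0, -24, 0, 0, 0, 255],
    [0, 0, -27, 0, 0, 0, 255]
  ]
}}

```text
clock: 6.85
ee_pos: [0.5699, 0.0216, 0.0846]
ee_rot: [[0.654, -0.756, 0.006], [-0.756, -0.654, -0.009], [0.011, 0.001, -1.0]]
ft_force: [0.1, 1.0, 0.1]
width: -0.0002
```

{"op": "jog_arm", "data": {
  "steps": [
    [-2, -1, -3, 0, 0, 0, 255],
    [-2, -1, -5, 0, 0, 0, 255],
    [-2, -1, -7, 0, 0, 0, 255],
    [-2, -1, -8, 0, 0, 0, 255]
  ]
}}

```text
clock: 7.35
ee_pos: [0.568, 0.0204, 0.0768]
ee_rot: [[0.654, -0.756, 0.006], [-0.756, -0.654, -0.009], [0.011, 0.001, -1.0]]
ft_force: [-2.0, -1.0, 3.6]
width: 0.0001
```

It is sliding home past the pin at about 4 N.

{"op": "jog_arm", "data": {
  "steps": [
    [0, 0, -2, 0, 0, 0, 255],
    [0, 0, -4, 0, 0, 0, 255],
    [0, 0, -6, 0, 0, 0, 255],
    [0, 0, -7, 0, 0, 0, 255],
    [0, 0, -7, 0, 0, 0, 255]
  ]
}}

```text
clock: 7.98
ee_pos: [0.5681, 0.0204, 0.0703]
ee_rot: [[0.654, -0.756, 0.006], [-0.756, -0.654, -0.009], [0.011, 0.001, -1.0]]
ft_force: [-3.3, -0.5, 7.4]
width: 0.0003
```

{"op": "jog_arm", "data": {
  "steps": [
    [0, 0, -1, 0, 0, 0, 255],
    [0, 0, -2, 0, 0, 0, 255],
    [0, 0, -2, 0, 0, 0, 255]
  ]
}}

```text
clock: 8.35
ee_pos: [0.5684, 0.0205, 0.0701]
ee_rot: [[0.655, -0.756, 0.007], [-0.756, -0.655, -0.01], [0.012, 0.001, -1.0]]
ft_force: [-8.5, 0.5, 18.8]
width: 0.0002
```

{"op": "jog_arm", "data": {
  "steps": [
    [0, 0, 20, 0, 0, 0, 255],
    [0, 0, 60, 0, 0, 0, 255],
    [0, 0, 120, 0, 0, 0, 255],
    [0, 0, 120, 0, 0, 0, 255]
  ]
}}

```text
clock: 8.85
ee_pos: [0.572, 0.0201, 0.1956]
ee_rot: [[0.655, -0.756, 0.017], [-0.756, -0.655, -0.011], [0.02, -0.006, -1.0]]
ft_force: [0.2, -0.4, -1.2]
width: -0.0001
```

```bash
python3 - <<'E'
from h import *
d=cam('wrist'); W,ok=world(d); H=np.hypot(W[...,0]-.5672,W[...,1]-.02); 
pl=ok&(H<.05)&(W[...,2]>.06)&(W[...,2]<.09); rim=ok&(H>.054)&(H<.060)&(W[...,2]>.06)&(W[...,2]<.09)
print('plate z',np.median(W[pl][:,2]),'rim z',np.median(W[rim][:,2])); print(robot.get_state()['ft_force'],robot.get_state()['ee_pos'])
cv2.imwrite('pics/w6.png',cv2.cvtColor(d['color'],cv2.COLOR_RGB2BGR))
e=cam('scene');e0=np.load('scene0.npy',allow_pickle=True).item()
for n,(u,v) in dict(garlic=(279,134),jar=(338,137),bowl=(240,292)).items():
    s=(slice(v-25,v+25),slice(u-25,u+25)); print(n,np.abs(e['color'][s].astype(int)-e0['color'][s]).mean())
E
```

```text
plate z 0.07096201782519798 rim z 0.07047621357381835
[ 0.8478533  -0.61877784 -1.03217236] [0.57012662 0.02039592 0.19252655]
garlic 16.1248
jar 7.1152
bowl 4.811466666666667
```

View pics/w6.png

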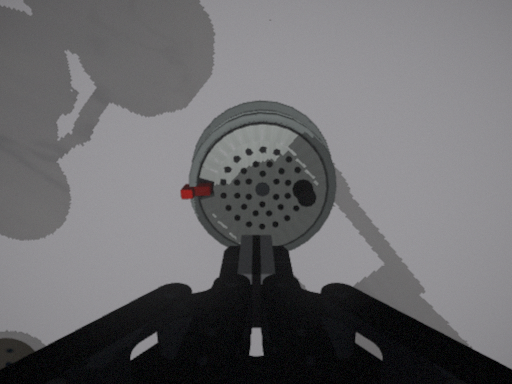

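The plate is flush (71.0 mm against 70.5 mm for the rim), with the pin in the notch at (203,190) and the hand clear. The arm stayed more than 100 mm above the bystanders, so the scene difference near the garlic is probably the arm or its shadow. Handing in.

```bash
python3 -c "
from rig import robot
print(robot.finish_job())"
```

```text
the job is handed in; nothing more can be done
None
```

The plate is home and the job is handed in. I pushed it about 117° clockwise by the peg with the shut fingertips, at about 2–4 N measured. Then I pressed it down at the centre until it seated, at about 19 N, and raised the hand clear.

**Checks that passed:** before the press, the notch was about 1.5° from the pin. Afterwards the plate top measured 71.0 mm against 70.5 mm for the rim, and the wrist picture shows the pin in the notch. The TCP bottomed at 70.1 mm. The hand was about 120 mm above the plate with no real contact force, and the clock stood at about 9 s.

**Not fully checked:** I compared the garlic, spice jar and bowl only by image difference, not by measuring their positions. The difference was small for the bowl and jar but larger for the garlic (16 grey levels). I put that down to the arm or its shadow in view, since the path stayed well above them, but I did not confirm it.

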